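# Tug the price cards and re-home the one in the worn clip

### The job

On the counter rail three spring clips each hold a price card and a fourth clip is empty; one of the three has a worn spring, which only a tug on its card will tell: a good clip holds against a gentle upward pull of 4 N, the worn one lets the card slide. Find the worn clip without dragging a card out of a good clip, then draw its card out and push it straight down into the empty clip until it is fully home, upright and centred, without forcing it, and let go. Leave the other two cards fully home in their clips and the shop goods where they stand.

Things in the scene. Friction and masses are not known exactly. Their poses are not given: they have to be found in the camera images.
- rail: dark wooden price-card rail fixed to the counter, 470 mm long (y), 40 mm wide (x), top 30 mm above the counter. Origin: centre of its underside, on the counter. It carries four spring clips 110 mm apart, at y = -165, -55, 55 and 165 mm; which clip has which place varies. One of clip_1, clip_2, clip_3, a different one each time, has a worn spring; this cannot be seen
- clip_1: steel spring clip holding card_1 at the start, 38 mm wide (y), 51 mm high. Origin: under the middle of its foot, 30 mm above the counter; z up, y along the rail, x across it (the card's thickness), away from the robot. The card stands on the foot, 10 mm up, centred, between a fixed back plate (face at x = +2.5 mm) and a sprung jaw at -x; it is gripped along a line 29 mm up; flared lips above
- clip_2: spring clip like clip_1, holding card_2 at the start. Origin: under the middle of its foot, 30 mm above the counter; z up, y along the rail, x across it (the card's thickness), away from the robot. A good clip holds its card against a straight pull of about 7 N; the worn one lets it slide up at about 2 N
- clip_3: spring clip like clip_1, holding card_3 at the start. Origin: under the middle of its foot, 30 mm above the counter; z up, y along the rail, x across it (the card's thickness), away from the robot
- clip_empty: spring clip like clip_1 with a good spring, empty: its jaws are shut to a gap of about 4 mm. Origin: under the middle of its foot, 30 mm above the counter; z up, y along the rail, x across it (the card's thickness), away from the robot. A card is pushed down between the lips (which take it up to 3 mm off centre in x) until it stands on the foot, a hard stop; this takes 10 to 20 N
- card_1: blank white rigid price card, 52 mm wide (y), 80 mm high (z), 5 mm thick (x), 24 g. Origin: middle of its lower edge. It starts fully home in clip_1, lower edge 40 mm, top edge 120 mm above the counter; raised 26 mm it is clear of the grip, 42 mm of the lips. Take it from above by its side edges (52 mm apart along y, free to both sides) or by its faces
- card_2: blank white rigid price card, 52 mm wide (y), 80 mm high (z), 5 mm thick (x), 24 g. Origin: middle of its lower edge. It starts fully home in clip_2, lower edge 40 mm, top edge 120 mm above the counter; raised 26 mm it is clear of the grip, 42 mm of the lips. Take it from above by its side edges (52 mm apart along y, free to both sides) or by its faces
- card_3: blank white rigid price card, 52 mm wide (y), 80 mm high (z), 5 mm thick (x), 24 g. Origin: middle of its lower edge. It starts fully home in clip_3, lower edge 40 mm, top edge 120 mm above the counter; raised 26 mm it is clear of the grip, 42 mm of the lips. Take it from above by its side edges (52 mm apart along y, free to both sides) or by its faces
- jam_jar: amber jar with brass lid, radius 31 mm, 78 mm high; origin: centre of its underside. Shop goods, to be left alone
- pickle_jar: green glass jar with white lid, radius 33 mm, 85 mm high; origin: centre of its underside. Shop goods, to be left alone
- tin: tin can with cardboard-brown label, radius 30 mm, 70 mm high; origin: centre of its underside. Shop goods, to be left alone
- tasting_bowl: white bowl, rim radius 40 mm, 38 mm high; origin: centre of its underside. Shop goods, to be left alone
- tea_box: brown carton with a paper band, 55 x 85 x 45 mm (x, y, z); origin: centre of its underside. Shop goods, to be left alone
- wine_bottle: green wine bottle, radius 37 mm, 290 mm high; origin: centre of its underside. Shop goods, to be left alone
- sauce_bottle: amber bottle with red cap, radius 29 mm, 160 mm high; origin: centre of its underside. Shop goods, to be left alone
There are look-alikes about, which are no part of the job. Leave any black or turquoise look-alike of the card_2 alone. What is shaped like the card_3 but black is not meant.

How it is judged:
On the way:
1. the card of the worn clip has been drawn clear of it while the two others stand fully home in theirs, gripped by their good clips (pressed with more than 5 N) (((z of card_1 in the frame of clip_1 above 0.05 m and (x of card_2 in the frame of clip_2 between -0.003 and 0.003 m and y of card_2 in the frame of clip_2 between -0.008 and 0.008 m and z of card_2 in the frame of clip_2 between 0.0075 and 0.014 m and angle between card_2's own z axis and vertical below 0.09 rad and angle between the y axis of card_2 and the y axis of clip_2, either way round below 0.12 rad) and contact force between card_2 and clip_2 above 5 N and (x of card_3 in the frame of clip_3 between -0.003 and 0.003 m and y of card_3 in the frame of clip_3 between -0.008 and 0.008 m and z of card_3 in the frame of clip_3 between 0.0075 and 0.014 m and angle between card_3's own z axis and vertical below 0.09 rad and angle between the y axis of card_3 and the y axis of clip_3, either way round below 0.12 rad) and contact force between card_3 and clip_3 above 5 N) or (z of card_2 in the frame of clip_2 above 0.05 m and (x of card_1 in the frame of clip_1 between -0.003 and 0.003 m and y of card_1 in the frame of clip_1 between -0.008 and 0.008 m and z of card_1 in the frame of clip_1 between 0.0075 and 0.014 m and angle between card_1's own z axis and vertical below 0.09 rad and angle between the y axis of card_1 and the y axis of clip_1, either way round below 0.12 rad) and contact force between card_1 and clip_1 above 5 N and (x of card_3 in the frame of clip_3 between -0.003 and 0.003 m and y of card_3 in the frame of clip_3 between -0.008 and 0.008 m and z of card_3 in the frame of clip_3 between 0.0075 and 0.014 m and angle between card_3's own z axis and vertical below 0.09 rad and angle between the y axis of card_3 and the y axis of clip_3, either way round below 0.12 rad) and contact force between card_3 and clip_3 above 5 N) or (z of card_3 in the frame of clip_3 above 0.05 m and (x of card_1 in the frame of clip_1 between -0.003 and 0.003 m and y of card_1 in the frame of clip_1 between -0.008 and 0.008 m and z of card_1 in the frame of clip_1 between 0.0075 and 0.014 m and angle between card_1's own z axis and vertical below 0.09 rad and angle between the y axis of card_1 and the y axis of clip_1, either way round below 0.12 rad) and contact force between card_1 and clip_1 above 5 N and (x of card_2 in the frame of clip_2 between -0.003 and 0.003 m and y of card_2 in the frame of clip_2 between -0.008 and 0.008 m and z of card_2 in the frame of clip_2 between 0.0075 and 0.014 m and angle between card_2's own z axis and vertical below 0.09 rad and angle between the y axis of card_2 and the y axis of clip_2, either way round below 0.12 rad) and contact force between card_2 and clip_2 above 5 N))), for 0.1 s.
At the end, for the whole second after the job is handed in: the worn clip's card stands in the clip that was empty: lower edge within 4 mm of the foot, within 8 mm of the centre along the rail and 3 mm across, upright within 5 and square within 7 degrees; the other two stand so in their own clips, which press them with over 5 N (good ones); all cards at rest ((((x of card_1 in the frame of clip_empty between -0.003 and 0.003 m and y of card_1 in the frame of clip_empty between -0.008 and 0.008 m and z of card_1 in the frame of clip_empty between 0.0075 and 0.014 m and angle between card_1's own z axis and vertical below 0.09 rad and angle between the y axis of card_1 and the y axis of clip_empty, either way round below 0.12 rad) and (x of card_2 in the frame of clip_2 between -0.003 and 0.003 m and y of card_2 in the frame of clip_2 between -0.008 and 0.008 m and z of card_2 in the frame of clip_2 between 0.0075 and 0.014 m and angle between card_2's own z axis and vertical below 0.09 rad and angle between the y axis of card_2 and the y axis of clip_2, either way round below 0.12 rad) and contact force between card_2 and clip_2 above 5 N and (x of card_3 in the frame of clip_3 between -0.003 and 0.003 m and y of card_3 in the frame of clip_3 between -0.008 and 0.008 m and z of card_3 in the frame of clip_3 between 0.0075 and 0.014 m and angle between card_3's own z axis and vertical below 0.09 rad and angle between the y axis of card_3 and the y axis of clip_3, either way round below 0.12 rad) and contact force between card_3 and clip_3 above 5 N and linear speed of each of card_1, card_2, card_3 below 0.02 m/s) or ((x of card_2 in the frame of clip_empty between -0.003 and 0.003 m and y of card_2 in the frame of clip_empty between -0.008 and 0.008 m and z of card_2 in the frame of clip_empty between 0.0075 and 0.014 m and angle between card_2's own z axis and vertical below 0.09 rad and angle between the y axis of card_2 and the y axis of clip_empty, either way round below 0.12 rad) and (x of card_1 in the frame of clip_1 between -0.003 and 0.003 m and y of card_1 in the frame of clip_1 between -0.008 and 0.008 m and z of card_1 in the frame of clip_1 between 0.0075 and 0.014 m and angle between card_1's own z axis and vertical below 0.09 rad and angle between the y axis of card_1 and the y axis of clip_1, either way round below 0.12 rad) and contact force between card_1 and clip_1 above 5 N and (x of card_3 in the frame of clip_3 between -0.003 and 0.003 m and y of card_3 in the frame of clip_3 between -0.008 and 0.008 m and z of card_3 in the frame of clip_3 between 0.0075 and 0.014 m and angle between card_3's own z axis and vertical below 0.09 rad and angle between the y axis of card_3 and the y axis of clip_3, either way round below 0.12 rad) and contact force between card_3 and clip_3 above 5 N and linear speed of each of card_1, card_2, card_3 below 0.02 m/s) or ((x of card_3 in the frame of clip_empty between -0.003 and 0.003 m and y of card_3 in the frame of clip_empty between -0.008 and 0.008 m and z of card_3 in the frame of clip_empty between 0.0075 and 0.014 m and angle between card_3's own z axis and vertical below 0.09 rad and angle between the y axis of card_3 and the y axis of clip_empty, either way round below 0.12 rad) and (x of card_1 in the frame of clip_1 between -0.003 and 0.003 m and y of card_1 in the frame of clip_1 between -0.008 and 0.008 m and z of card_1 in the frame of clip_1 between 0.0075 and 0.014 m and angle between card_1's own z axis and vertical below 0.09 rad and angle between the y axis of card_1 and the y axis of clip_1, either way round below 0.12 rad) and contact force between card_1 and clip_1 above 5 N and (x of card_2 in the frame of clip_2 between -0.003 and 0.003 m and y of card_2 in the frame of clip_2 between -0.008 and 0.008 m and z of card_2 in the frame of clip_2 between 0.0075 and 0.014 m and angle between card_2's own z axis and vertical below 0.09 rad and angle between the y axis of card_2 and the y axis of clip_2, either way round below 0.12 rad) and contact force between card_2 and clip_2 above 5 N and linear speed of each of card_1, card_2, card_3 below 0.02 m/s))); the robot touches nothing.
It fails at once if a card is dragged up by more than 4.5 mm in a good clip (one whose back plate presses on it with more than 5.5 N) ((horizontal distance between card_1 and clip_1 below 0.03 m and z of card_1 in the frame of clip_1 between 0.0145 and 0.034 m and contact force between card_1 and clip_1 above 5.5 N) or (horizontal distance between card_2 and clip_2 below 0.03 m and z of card_2 in the frame of clip_2 between 0.0145 and 0.034 m and contact force between card_2 and clip_2 above 5.5 N) or (horizontal distance between card_3 and clip_3 below 0.03 m and z of card_3 in the frame of clip_3 between 0.0145 and 0.034 m and contact force between card_3 and clip_3 above 5.5 N)).
It fails at once if a card is dropped on the counter or the rail (height (world z) of any of card_1, card_2, card_3 below 0.03 m).
It fails at once if a card is forced down on the clip that was empty with more than 75 N in all (contact force between any of card_1, card_2, card_3 and clip_empty above 75 N).
It fails at once if one of the jars, bottles, tin, bowl or box is pushed aside by more than 30 mm (distance of any of jam_jar, pickle_jar, tin, tasting_bowl, tea_box, wine_bottle, sauce_bottle from where it was at the start of the episode above 0.03 m).
It also fails if it takes over 67 s, if anything falls off the work surface, if the arm or the gripper's body presses on something with over 40 N, if the wrist force passes 120 N, or if a joint passes its speed limit or range.

### The arm

A 7-joint arm with a two-finger parallel gripper is mounted at the origin on the work surface. World frame = base frame: x ahead of the robot, y to its left, z up, the work surface at z = 0. Lengths are in m, angles in rad, forces in N, time in s.
With the tool pointing down it reaches from about 0.425 to 1.025 m from the base axis. Payload 9.4 kg.
Tool frame: the origin (TCP) lies on the centre line of the jaws, within the pads' length; the fingertips stand 17 mm ahead of it and the grasp point (between the pads) lies 2 mm behind it; z points along the fingers, y is the line along which they close (so a half turn about z gives the same grasp; the last joint's range is limited). The gripper opens to 93 mm and grips with 3 to 60 N. Pads are 15 mm wide; open, the fingers measure 128 mm over their backs; the gripper's body (75 mm by 188 mm) begins 65 mm behind the grasp point.
Start: joints at [-1.19, 0.599, -0.003, 1.599, 0.002, 0.943, -0.08], TCP at [0.32, 0.65, 0.2] pointing down, gripper open.
Joint ranges: [-2.57, 2.57], [-0.35, 1.97], [-1.29, 1.29], [0.11, 2.56], [-1.05, 4.19], [0.11, 1.86], [-2.63, 2.63]. Speed limits (rad/s): [2.22, 2.22, 3.01, 3.01, 3.14, 3.14, 3.14].

### API

Orientations are given as a unit quaternion [x, y, z, w].
In Python, from station import bot, optics, ticket gives the robot as it stands.
- The arm moves only by the tool step_arm, never from a script. Its argument "rows" is a list of rows, each a list of 5 numbers: the opening in per cent of the stroke, from 0 (shut) to 100 (fully open), then the shift along the tool's x, y, z in m, then the turn about the tool's z in rad. A call has 1 to 12 rows; each row is the pose to reach, as a shift and turn from the pose commanded when the call began, along the tool's axes at that moment; what a row does not reach only later rows make up. A row lasts 1/12 s, in which the tool goes at most 41.7 mm and 7.16 degrees, less where a joint would pass 70% of its speed; a pose out of reach is approached as far as the arm can. A call with a gripper value outside its range is refused whole. The fingers move at their own pace and stop on an object; "newtons" is the grip in N (left out, the last holds). Time passes only in rows, so rows that repeat a pose let the fingers close. It gives the time, the measured TCP pose, the force, the opening and the grip force at its end, in the units of the state.
- bot.get_state(): the state, without advancing time (a new reading comes with each control period).
- optics.grab_frame(name): name is "side" or "top" or "wrist"; returns (picture, depth): 400x640x3 uint8, red, green, blue; 400x640 float32, m along the optical axis (not along the pixel's ray), 0 where there is no reading.
- optics.get_calibration(name): a dict with "intrinsics" (3x3 intrinsics, pixels), "k1" (the pictures are not rectified: a ray, as slopes to the right and down, at radius r is drawn at 1 + k1 r^2 times it, then the intrinsics apply), "T" (4x4, takes a point from camera to world coordinates). Camera axes: x right, y up, looking along -z (the intrinsics and any distortion apply to the point x, -y, -z); pixel columns grow to the right and rows downward; lengths in m; the calibration is good to about 2 mm. A picture is of the moment at which its call begins: read the wrist's pose just before it. get_calibration takes no time and is no camera call; for the wrist camera it gives the pose at the moment of the call.
- ticket.close_job(): hands the job in; it is judged then, once.
Trained networks look in the newest picture that a camera, given by its name, has taken for a name from the list of things; names that differ only in an ending like _2 or _b are one class to them, and where a whole thing is asked for, a point or a joint stands for the part that bears it (a point fixed in the world has none). Each returns a list of dicts, best first, with "conf" (0 to 1); they miss things now and then, are a little off and sometimes report something else, mostly with a low value. They report only what shows in the picture. A call takes as long as a camera call. They do not tell look-alikes from the thing itself.
- optics.find_in(target, camera): "uv" ([column, row] in pixels, amid what is visible of it).
The state is a dict: "t": time; "joint_pos": joint angles; "qd": joint speeds; "tau": joint torques, N m; "position": TCP position; "tcp_rot": TCP orientation; "ft_force": force on the tool from outside, world axes, zero at the start; "moment": the same for the moment, N m; "finger_gap": finger opening in m; "finger_force": force on a finger pad.
Only numpy, scipy, OpenCV 4.12 (cv2) and the standard library are available. Lean on these libraries where they do the work, as an engineer would, in place of code of your own. Each camera call takes 0.05 s, during which the arm holds its last target. There are 200 camera calls.

## Working session

There is one attempt and no reset: what is moved stays moved. The work goes in short steps, Python scripts to look and compute and a tool call to move; the robot and the scene stay as the last step left them, time stands still between calls to the robot, and variables do not carry over. Pictures are saved under pics/ and viewed, at most 10 in all, crops included, and the job is handed in when it is done.

Besides the shell and the picture viewer there is one more tool, called after ">>>" in YAML: its name, and indented under it one key for each argument. step_arm: Moves the arm, as the interface text tells. Its arguments: {"type":"object","properties":{"rows":{"type":"array"},"newtons":{"type":"number"}},"required":["rows"]}

```bash
mkdir -p pics; cat > h.py <<'E'
import numpy as np, cv2
from station import bot, optics, ticket
def grab(n,save=None):
    T=optics.get_calibration(n); im,d=optics.grab_frame(n)
    if save: cv2.imwrite('pics/'+save,im[:,:,::-1])
    return im,d,T
def cloud(d,c):
    K=np.array(c['intrinsics'],float); h,w=d.shape
    u,v=np.meshgrid(np.arange(w),np.arange(h))
    p=np.stack([u,v],-1).reshape(-1,1,2).astype(float)
    n=cv2.undistortPoints(p,K,np.array([c['k1'],0,0,0,0.]),None,None,criteria=(3,20,1e-9)) if False else cv2.undistortPoints(p,K,np.array([c['k1'],0,0,0.]))
    n=n.reshape(h,w,2)
    P=np.stack([n[...,0]*d,-n[...,1]*d,-d],-1)
    T=np.array(c['T']); return P@T[:3,:3].T+T[:3,3]
E
python3 - <<'E'
from h import *
s=bot.get_state(); print({k:np.round(v,3) for k,v in s.items()})
for n in('top','side'):
    im,d,c=grab(n,n+'1.png'); P=cloud(d,c); np.save(n+'.npy',P)
    print(n,c['k1'],np.round(c['T'],3).tolist(),np.round(c['intrinsics'],1).tolist())
    for t in('rail','clip_1','clip_empty','card_1'):
        print(t,[(np.round(r['uv']).tolist(),round(r['conf'],2),np.round(P[int(r['uv'][1]),int(r['uv'][0])],3).tolist()) for r in optics.find_in(t,n)])
E
```

```text
{'t': np.float64(0.0), 'joint_pos': array([-1.19 ,  0.6  , -0.003,  1.6  ,  0.002,  0.943, -0.08 ]), 'qd': array([ 0.   ,  0.001, -0.001, -0.002, -0.   , -0.001, -0.002]), 'tau': array([ 1.0000e-03, -7.6504e+01,  1.4970e+00, -2.5238e+01, -5.2000e-02,
        1.7000e-02,  0.0000e+00]), 'position': array([0.32 , 0.65 , 0.199]), 'tcp_rot': array([ 0.227,  0.974, -0.001, -0.   ]), 'ft_force': array([0.434, 0.549, 0.565]), 'moment': array([-0.022, -0.008, -0.035]), 'finger_force': np.float64(0.0), 'finger_gap': np.float64(0.093)}
top -0.03353632441842403 [[-0.018, 0.996, -0.092, 0.429], [-1.0, -0.017, 0.009, 0.001], [0.008, 0.092, 0.996, 1.179], [0.0, 0.0, 0.0, 1.0]] [[393.3, 0.0, 316.9], [0.0, 393.3, 199.5], [0.0, 0.0, 1.0]]
rail [([324.0, 149.0], 0.7, [0.673, -0.028, 0.086]), ([330.0, 188.0], 0.63, [0.571, -0.048, 0.033])]
clip_1 [([331.0, 188.0], 0.74, [0.568, -0.048, 0.028])]
clip_empty [([380.0, 177.0], 0.43, [0.595, -0.186, 0.075])]
card_1 [([307.0, 184.0], 0.66, [0.584, 0.022, 0.031]), ([272.0, 190.0], 0.61, [0.557, 0.116, 0.118]), ([357.0, 256.0], 0.52, [0.367, -0.126, -0.001]), ([347.0, 181.0], 0.46, [0.578, -0.088, 0.121]), ([235.0, 220.0], 0.46, [0.48, 0.241, -0.004])]
side -0.10790759815158399 [[0.924, 0.219, -0.313, 0.203], [-0.381, 0.545, -0.746, -0.799], [0.007, 0.809, 0.588, 0.692], [0.0, 0.0, 0.0, 1.0]] [[435.9, 0.0, 319.6], [0.0, 435.9, 198.1], [0.0, 0.0, 1.0]]
rail [([357.0, 236.0], 0.95, [0.575, -0.129, 0.032])]
clip_1 [([305.0, 183.0], 0.39, [0.542, 0.112, 0.04]), ([350.0, 230.0], 0.39, [0.565, -0.113, 0.041])]
clip_empty [([378.0, 240.0], 0.76, [0.585, -0.209, 0.082])]
card_1 [([351.0, 208.0], 0.86, [0.575, -0.097, 0.091]), ([294.0, 154.0], 0.83, [0.566, 0.267, 0.041]), ([271.0, 252.0], 0.77, [0.374, -0.122, 0.046]), ([332.0, 182.0], 0.53, [0.567, -0.002, 0.105]), ([306.0, 162.0], 0.48, [0.55, 0.125, 0.093])]
```

View pics/top1.png

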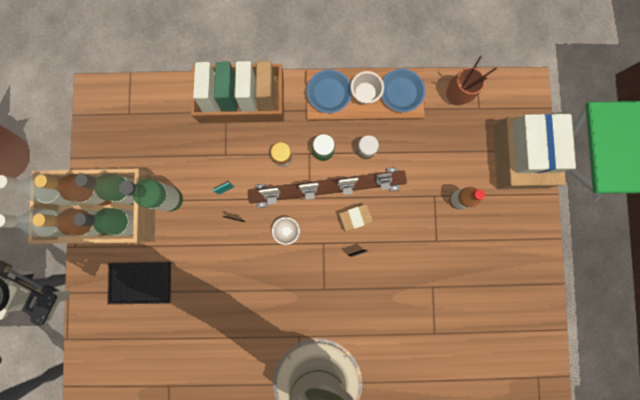

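View pics/side1.png

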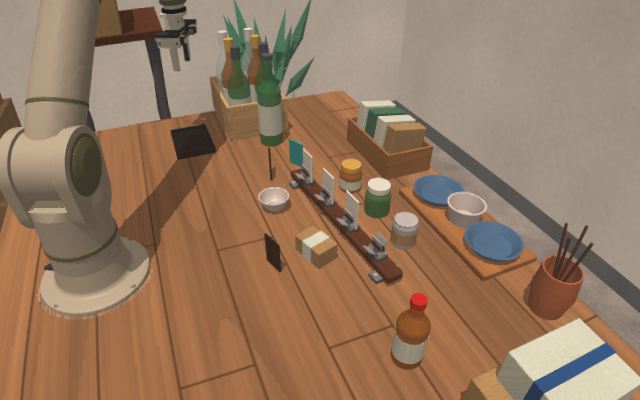

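The top view shows the rail running from (250,196) to (405,178), with cards near u = 268, 308 and 347. The empty clip is at about (383,180). The black and turquoise decoys stand off the rail.

```bash
python3 - <<'E'
from h import *
for n in('top','side'):
    P=np.load(n+'.npy').reshape(-1,3); im=cv2.imread(f'pics/{n}1.png').reshape(-1,3).astype(int)
    x,y,z=P.T
    m=(abs(y+0.03)<.27)&(abs(x-(.575-.12*(y+.03)))<.05)&(z>.02)&(z<.04)&(im.max(1)<110)
    q=P[m]; (vx,vy,cx,cy)=cv2.fitLine(q[:,:2].astype(np.float32),cv2.DIST_HUBER,0,.01,.01).ravel()
    print(n,'rail',m.sum(),vx,vy,cx,cy,'x at y0',cx-vx/vy*cy,q[:,1].min(),q[:,1].max(),np.median(q[:,2]))
    m=(abs(y+0.03)<.25)&(abs(x-(.575-.12*(y+.03)))<.03)&(z>.100)&(z<.13)
    q=P[m]; o=np.argsort(q[:,1]);q=q[o]
    for g in np.split(q,np.where(np.diff(q[:,1])>.02)[0]+1): print(' card',len(g),g.mean(0).round(3),np.ptp(g,axis=0).round(3))
    m=(abs(y+0.03)<.27)&(abs(x-(.575-.12*(y+.03)))<.03)&(z>.065)&(z<.09)
    q=P[m]; q=q[np.argsort(q[:,1])]
    for g in np.split(q,np.where(np.diff(q[:,1])>.02)[0]+1): print(' clip',len(g),g.mean(0).round(3),np.ptp(g,axis=0).round(3))
E
```

```text
top rail 1149 0.11224226 -0.9936809 0.56799954 -0.016327668 x at y0 0.56615525 -0.2702121198542131 0.2399179581913175 0.03057456253792923
 card 52 [ 0.579 -0.092  0.117] [0.01  0.051 0.023]
 card 48 [0.567 0.017 0.117] [0.01  0.049 0.023]
 card 53 [0.555 0.125 0.117] [0.01  0.05  0.023]
 clip 56 [ 0.593 -0.202  0.075] [0.019 0.034 0.02 ]
 clip 50 [ 0.577 -0.093  0.077] [0.02  0.048 0.022]
 clip 50 [0.565 0.016 0.077] [0.02  0.048 0.022]
 clip 49 [0.553 0.125 0.078] [0.02  0.05  0.021]
side rail 1611 0.12421859 -0.99225485 0.5633597 -0.072037034 x at y0 0.5543415 -0.27562376854700466 0.23961663896049668 0.030967681290581917
 card 121 [ 0.576 -0.097  0.112] [0.009 0.052 0.023]
 card 97 [0.564 0.011 0.112] [0.01  0.052 0.023]
 card 86 [0.552 0.119 0.113] [0.011 0.047 0.023]
 clip 144 [ 0.591 -0.204  0.075] [0.019 0.038 0.021]
 clip 137 [ 0.575 -0.098  0.078] [0.018 0.053 0.025]
 clip 115 [0.563 0.011 0.078] [0.021 0.058 0.024]
 clip 90 [0.551 0.118 0.077] [0.021 0.051 0.025]
```

>>> step_arm:
  rows:
    - [70, 0, 0, -0.04, 0]
    - [70, 0, 0, -0.08, 0]
    - [70, 0, 0, -0.12, 0]
    - [70, 0, 0, -0.16, 0]
    - [70, -0.443, -0.37, -0.16, -0.568]
    - [70, -0.443, -0.37, -0.16, -0.568]
    - [70, -0.443, -0.37, -0.16, -0.568]
    - [70, -0.443, -0.37, -0.16, -0.568]
    - [70, -0.443, -0.37, -0.16, -0.568]
    - [70, -0.443, -0.37, -0.16, -0.568]
    - [70, -0.443, -0.37, -0.16, -0.568]
    - [70, -0.443, -0.37, -0.16, -0.568]
  newtons: 15

```text
t: 1.5
position: [0.456, 0.3435, 0.3601]
tcp_rot: [-0.055, 0.998, 0.0, 0.0]
ft_force: [0.4, -0.7, -0.0]
finger_gap: 0.065
finger_force: 0.0
```

>>> step_arm:
  rows:
    - [70, -0.073, -0.231, 0.11, 0]
    - [70, -0.073, -0.231, 0.11, 0]
    - [70, -0.073, -0.231, 0.11, 0]
    - [70, -0.073, -0.231, 0.11, 0]
    - [70, -0.073, -0.231, 0.11, 0]
    - [70, -0.073, -0.231, 0.11, 0]
    - [70, -0.073, -0.231, 0.11, 0]
    - [70, -0.073, -0.231, 0.11, 0]
    - [70, -0.073, -0.231, 0.11, 0]

```text
t: 2.25
position: [0.5535, 0.1234, 0.2496]
tcp_rot: [-0.054, 0.999, -0.0, -0.0]
ft_force: [-0.8, 0.1, -0.4]
finger_gap: 0.0649
finger_force: 0.0
```

```bash
cat > look.py <<'E'
from h import *
import sys
s=bot.get_state(); im,d,c=grab('wrist',sys.argv[1]); P=cloud(d,c).reshape(-1,3)
print(s['t'],s['position'].round(4),s['tcp_rot'].round(4),s['ft_force'].round(2))
x,y,z=P.T
band=(abs(x-(.567-.111*y))<.03)&(abs(y+.05)<.3)
for a,b in((.1,.19),(.06,.095)):
    q=P[band&(z>a)&(z<b)]; q=q[np.argsort(q[:,1])]
    for g in np.split(q,np.where(np.diff(q[:,1])>.015)[0]+1):
        if len(g)>30:
            (r,w,an)=cv2.minAreaRect(g[:,:2].astype(np.float32)*1000)
            print(a,len(g),g.mean(0).round(4),'zmax',np.percentile(g[:,2],98).round(4),'mid',((g.max(0)+g.min(0))/2).round(4),np.ptp(g,axis=0).round(3),'rect',np.round(r,1),np.round(w,1),round(an,1))
E
python3 look.py w1.png
```

```text
2.25 [0.5535 0.1234 0.2496] [-5.410e-02  9.985e-01 -0.000e+00 -3.000e-04] [-0.82  0.14 -0.44]
0.1 491 [ 0.5782 -0.0898  0.1144] zmax 0.1198 mid [ 0.5793 -0.0919  0.1105] [0.01  0.052 0.02 ] rect [579.2 -91.8] [ 5.7 52.4] 6.1
0.1 384 [0.5652 0.0193 0.1143] zmax 0.1199 mid [0.5658 0.0174 0.1103] [0.009 0.05  0.02 ] rect [565.8  17.3] [ 4.5 50.8] 6.5
0.1 418 [0.5532 0.1256 0.1147] zmax 0.12 mid [0.5539 0.1255 0.1102] [0.009 0.051 0.02 ] rect [553.9 125.5] [ 4.6 51. ] 6.3
0.06 498 [ 0.5914 -0.1995  0.0713] zmax 0.0807 mid [ 0.5803 -0.201   0.0708] [0.044 0.036 0.022] rect [ 580.3 -202.8] [41.3 36.7] 6.0
0.06 544 [ 0.5755 -0.0879  0.0754] zmax 0.0935 mid [ 0.567  -0.0913  0.0773] [0.039 0.051 0.035] rect [566.2 -89.1] [49.7 36.8] 79.5
0.06 484 [0.5626 0.0177 0.0756] zmax 0.0944 mid [0.5513 0.0171 0.0775] [0.033 0.051 0.035] rect [550.7  16.1] [31.2 51.4] 3.7
0.06 453 [0.5503 0.1252 0.0758] zmax 0.0947 mid [0.5493 0.1257 0.0775] [0.013 0.051 0.035] rect [548.6 125.2] [ 8.6 51.1] 6.7
```

View pics/w1.png

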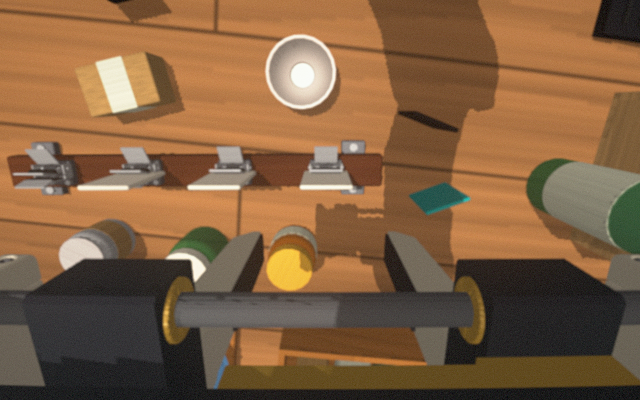

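The wrist view shows the rail's cards at u of about 325, 220 and 120, with the empty clip at (42,165). I'm descending on the left card.

>>> step_arm:
  rows:
    - [70, 0, 0.002, 0.04, 0]
    - [70, 0, 0.002, 0.08, 0]
    - [70, 0, 0.002, 0.12, 0]
    - [70, 0, 0.002, 0.14, 0]
    - [70, 0, 0.002, 0.145, 0]
    - [70, 0, 0.002, 0.145, 0]
    - [54, 0, 0.002, 0.145, 0]
    - [54, 0, 0.002, 0.145, 0]
    - [50, 0, 0.002, 0.145, 0]
    - [50, 0, 0.002, 0.145, 0]
    - [50, 0, 0.002, 0.145, 0]
    - [50, 0, 0.002, 0.145, 0]
  newtons: 12

```text
t: 3.3
position: [0.5535, 0.126, 0.1054]
tcp_rot: [-0.055, 0.998, 0.0, 0.0]
ft_force: [-0.7, 1.1, -0.2]
finger_gap: 0.0467
finger_force: 0.0
```

```bash
python3 look.py w2.png; python3 - <<'E'
from h import *
im,d,c=grab('side'); cv2.imwrite('pics/s2.png',cv2.resize(im[100:260,220:420],None,fx=4,fy=3.7)[:,:,::-1])
E
```

```text
3.3 [0.5535 0.126  0.1054] [-5.500e-02  9.985e-01  1.000e-04  5.000e-04] [-0.7   1.08 -0.22]
0.1 92 [ 0.5759 -0.0674  0.1031] zmax 0.1075 mid [ 0.5766 -0.0684  0.1041] [0.005 0.007 0.008] rect [575.8 -68.2] [6.2 5. ] 32.5
0.1 1725 [0.5651 0.0187 0.113 ] zmax 0.1197 mid [0.5664 0.0168 0.1103] [0.01  0.052 0.02 ] rect [566.5  16.9] [ 5.5 52.6] 6.3
0.1 6764 [0.5478 0.1259 0.1475] zmax 0.184 mid [0.5527 0.1258 0.145 ] [0.027 0.078 0.09 ] rect [553.4 126.8] [20.6 78.7] 6.4
0.06 1337 [ 0.575  -0.0799  0.0735] zmax 0.0933 mid [ 0.5767 -0.0875  0.0775] [0.02  0.044 0.035] rect [577.9 -87.5] [19.6 44.2] 7.0
0.06 1751 [0.5629 0.0192 0.0764] zmax 0.0941 mid [0.5614 0.0171 0.0775] [0.013 0.052 0.035] rect [561.3  16.9] [11.9 52.3] 1.9
0.06 1632 [0.551  0.1255 0.0766] zmax 0.0943 mid [0.5497 0.1259 0.0775] [0.013 0.051 0.035] rect [549.1 125.4] [ 9.4 51.6] 5.9
```

View pics/w2.png

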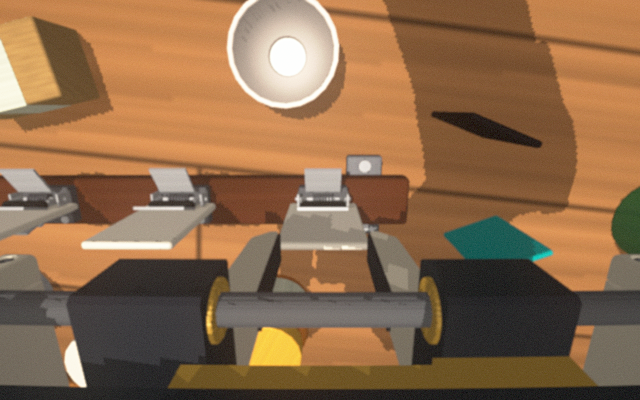

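View pics/s2.png

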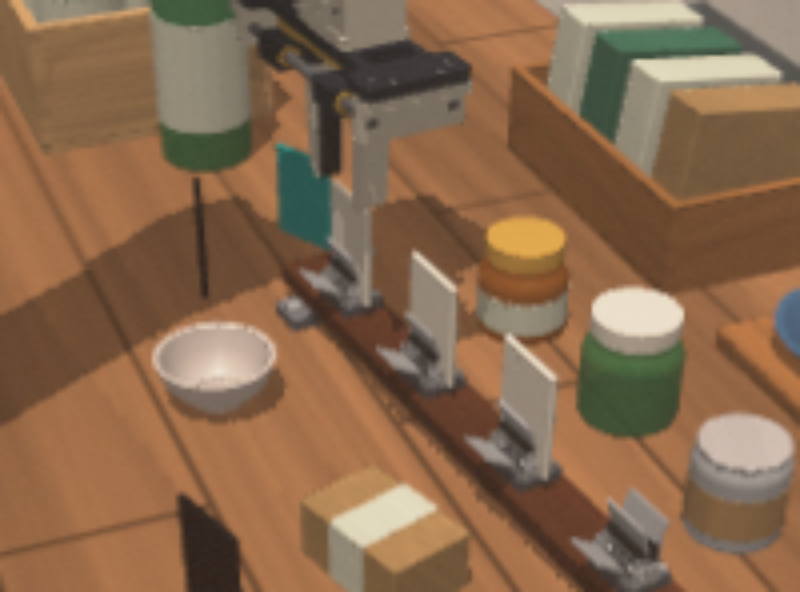

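```bash
python3 - <<'E'
from h import *
s=bot.get_state(); print(s['t'],s['finger_gap'],s['finger_force'],s['position'].round(4))
for cam in('wrist','side'):
    im,d,c=grab(cam); P=cloud(d,c).reshape(-1,3); I=im.reshape(-1,3)
    th=np.radians(6.25); e=np.array([np.cos(th),np.sin(th)]);f=np.array([-np.sin(th),np.cos(th)])
    r=P[:,:2]-s['position'][:2]; a=r@e; b=r@f
    for lo in(.085,.095,.105,.115,.125,.135,.145,.16):
        m=(P[:,2]>lo)&(P[:,2]<lo+.01)&(abs(a)<.035)&(abs(b)<.06)
        for k,mm in (('L',m&(b>.0225)),('R',m&(b<-.0225)),('mid',m&(abs(b)<.02))):
            if mm.sum()>5: print(cam,lo,k,mm.sum(),'a',np.percentile(a[mm],[2,50,98]).round(4),'b',np.percentile(b[mm],[2,50,98]).round(4),I[mm].mean(0).round())
E
```

```text
3.4 0.04646080650258967 0.0 [0.5534 0.126  0.1051]
wrist 0.085 L 23 a [-0.0016 -0.001   0.0002] b [0.0227 0.0239 0.0256] [161. 149. 133.]
wrist 0.085 R 26 a [-0.0015 -0.0011 -0.0002] b [-0.0256 -0.0239 -0.0227] [140. 127. 111.]
wrist 0.085 mid 347 a [-0.0016 -0.0012 -0.0007] b [-0.0192 -0.0003  0.0191] [153. 140. 125.]
wrist 0.095 L 27 a [-0.0016 -0.001   0.0005] b [0.0227 0.0239 0.0257] [154. 143. 129.]
wrist 0.095 R 28 a [-0.0015 -0.001  -0.0001] b [-0.0256 -0.0239 -0.0226] [141. 127. 111.]
wrist 0.095 mid 381 a [-0.0016 -0.0012 -0.0007] b [-0.0191  0.0003  0.019 ] [146. 135. 120.]
wrist 0.105 L 27 a [-0.0014 -0.0011  0.    ] b [0.0227 0.0237 0.0254] [140. 128. 113.]
wrist 0.105 R 21 a [-0.0014 -0.0011 -0.0005] b [-0.025  -0.0234 -0.0225] [132. 121. 108.]
wrist 0.105 mid 445 a [-0.0016 -0.0011 -0.0006] b [-0.0192 -0.0003  0.0192] [142. 131. 117.]
wrist 0.115 L 67 a [-0.0096 -0.0011  0.003 ] b [0.0226 0.0239 0.0289] [157. 147. 132.]
wrist 0.115 R 44 a [-0.0098 -0.0036  0.0024] b [-0.0284 -0.0229 -0.0226] [139. 117.  96.]
wrist 0.115 mid 712 a [-0.0015  0.0003  0.0032] b [-0.0191  0.
[... 1447 characters left out ...]
40. 126. 110.]
side 0.125 L 22 a [-0.0113 -0.0017  0.0079] b [0.0227 0.0241 0.0337] [79. 69. 58.]
side 0.125 R 13 a [-0.012  -0.0074  0.0066] b [-0.038  -0.0332 -0.0263] [122. 106.  90.]
side 0.135 L 17 a [-0.0116 -0.0089  0.0063] b [0.0229 0.0254 0.036 ] [86. 77. 67.]
side 0.135 R 31 a [-0.0116 -0.0048  0.0058] b [-0.0413 -0.0378 -0.0278] [122. 109.  94.]
side 0.145 L 23 a [-0.0119 -0.008   0.0045] b [0.0227 0.0256 0.0354] [81. 71. 62.]
side 0.145 R 29 a [-0.0116 -0.0053  0.007 ] b [-0.04   -0.0376 -0.0282] [123. 109.  94.]
side 0.16 L 18 a [-0.0117 -0.0058  0.0055] b [0.0227 0.0256 0.0337] [76. 67. 59.]
side 0.16 R 31 a [-0.0116 -0.0054  0.0065] b [-0.0421 -0.0398 -0.0271] [120. 108.  94.]
```

The fingers in the cloud end at z of about 0.12, just above the card, so they closed on air. The tips sit higher than the spec says. I'll open and go 30 mm lower, which stays clear of the rail either way.

>>> step_arm:
  rows:
    - [70, 0, 0, 0, 0]
    - [70, 0, 0, 0, 0]
    - [70, 0, 0, 0, 0]
    - [70, 0, 0, 0.01, 0]
    - [70, 0, 0, 0.03, 0]
    - [70, 0, 0, 0.03, 0]
    - [52, 0, 0, 0.03, 0]
    - [52, 0, 0, 0.03, 0]
    - [50, 0, 0, 0.03, 0]
    - [50, 0, 0, 0.03, 0]
    - [50, 0, 0, 0.03, 0]
    - [50, 0, 0, 0.03, 0]
  newtons: 12

```text
t: 4.5
position: [0.5535, 0.1258, 0.0753]
tcp_rot: [-0.055, 0.998, -0.0, 0.0]
ft_force: [0.1, -2.2, 1.7]
finger_gap: 0.052
finger_force: 12.0
```

>>> step_arm:
  rows:
    - [50, 0, 0, -0.0005, 0]
    - [50, 0, 0, -0.001, 0]
    - [50, 0, 0, -0.001, 0]

```text
t: 4.75
position: [0.5533, 0.1259, 0.0757]
tcp_rot: [-0.055, 0.998, -0.0, 0.0]
ft_force: [2.1, -1.1, -7.2]
finger_gap: 0.0517
finger_force: 12.0
```

>>> step_arm:
  rows:
    - [50, 0, 0, -0.0005, 0]
    - [50, 0, 0, -0.001, 0]
    - [50, 0, 0, -0.001, 0]

```text
t: 5.0
position: [0.5533, 0.126, 0.0768]
tcp_rot: [-0.055, 0.998, -0.0, 0.0]
ft_force: [1.8, -1.6, -8.7]
finger_gap: 0.0519
finger_force: 12.0
```

Force rose to about 8 N with barely any motion, so this clip is good. I'll push the card back down, release it and go to the middle card.

>>> step_arm:
  rows:
    - [50, 0, 0, 0.001, 0]
    - [50, 0, 0, 0.0025, 0]
    - [50, 0, 0, 0.0025, 0]
    - [70, 0, 0, 0.0025, 0]
    - [70, 0, 0, 0.0025, 0]
    - [70, 0, 0, 0.0025, 0]
    - [70, 0, 0, -0.03, 0]
    - [70, 0, 0, -0.06, 0]
    - [70, 0, -0.04, -0.065, 0]
    - [70, 0, -0.08, -0.065, 0]
    - [70, 0, -0.11, -0.065, 0]
    - [70, 0, -0.11, -0.065, 0]

```text
t: 6.0
position: [0.5657, 0.0096, 0.1423]
tcp_rot: [-0.051, 0.999, -0.002, 0.0]
ft_force: [0.7, 0.7, -0.0]
finger_gap: 0.065
finger_force: 0.0
```

>>> step_arm:
  rows:
    - [70, 0, 0, 0.04, 0]
    - [70, 0, 0, 0.06, 0]
    - [70, 0, 0, 0.066, 0]
    - [70, 0, 0, 0.066, 0]
    - [52, 0, 0, 0.066, 0]
    - [52, 0, 0, 0.066, 0]
    - [50, 0, 0, 0.066, 0]
    - [50, 0, 0, 0.066, 0]
    - [50, 0, 0, 0.066, 0]
    - [50, 0, 0, 0.066, 0]

```text
t: 6.83
position: [0.5662, 0.0168, 0.077]
tcp_rot: [-0.055, 0.998, 0.0, 0.001]
ft_force: [-0.6, -0.2, 7.5]
finger_gap: 0.0521
finger_force: 12.0
```

>>> step_arm:
  rows:
    - [50, 0, 0, -0.0005, 0]
    - [50, 0, 0, -0.001, 0]
    - [50, 0, 0, -0.001, 0]

```text
t: 7.08
position: [0.5658, 0.0168, 0.0772]
tcp_rot: [-0.055, 0.998, 0.0, 0.001]
ft_force: [0.7, -0.4, 2.3]
finger_gap: 0.0517
finger_force: 12.0
```

>>> step_arm:
  rows:
    - [50, 0, 0, -0.0005, 0]
    - [50, 0, 0, -0.001, 0]
    - [50, 0, 0, -0.001, 0]

```text
t: 7.33
position: [0.5655, 0.0167, 0.0779]
tcp_rot: [-0.055, 0.998, 0.0, 0.0]
ft_force: [1.6, 0.0, -0.1]
finger_gap: 0.0518
finger_force: 12.0
```

>>> step_arm:
  rows:
    - [50, 0, 0, -0.0005, 0]
    - [50, 0, 0, -0.001, 0]
    - [50, 0, 0, -0.001, 0]

```text
t: 7.58
position: [0.5654, 0.0167, 0.0789]
tcp_rot: [-0.055, 0.998, -0.0, 0.0]
ft_force: [3.0, 0.7, -1.0]
finger_gap: 0.0518
finger_force: 12.0
```

>>> step_arm:
  rows:
    - [50, 0, 0, -0.0005, 0]
    - [50, 0, 0, -0.001, 0]
    - [50, 0, 0, -0.001, 0]

```text
t: 7.83
position: [0.5654, 0.0167, 0.0799]
tcp_rot: [-0.055, 0.998, -0.0, 0.0]
ft_force: [1.2, 0.4, -1.1]
finger_gap: 0.0517
finger_force: 12.0
```

Force stays flat at about 1 N while the card rises 3 mm, so the middle clip is the worn one. I'll firm the grip, draw the card clear, and carry it two places along the rail.

>>> step_arm:
  rows:
    - [50, 0, 0, 0, 0]
    - [50, 0, 0, 0, 0]
    - [50, 0, 0, -0.01, 0]
    - [50, 0, 0, -0.02, 0]
    - [50, 0, 0, -0.04, 0]
    - [50, 0, 0, -0.07, 0]
    - [50, 0, 0, -0.1, 0]
    - [50, 0, 0, -0.1, 0]
    - [50, 0, 0, -0.1, 0]
  newtons: 30

```text
t: 8.58
position: [0.5658, 0.0166, 0.1823]
tcp_rot: [-0.055, 0.998, 0.0, 0.002]
ft_force: [-0.6, -0.2, -0.7]
finger_gap: 0.0517
finger_force: 30.0
```

>>> step_arm:
  rows:
    - [50, 0, -0.03, 0, 0]
    - [50, 0, -0.06, 0, 0]
    - [50, 0, -0.09, 0, 0]
    - [50, 0, -0.12, 0, 0]
    - [50, 0, -0.15, 0, 0]
    - [50, 0, -0.18, 0, 0]
    - [50, 0, -0.21, 0, 0]
    - [50, 0, -0.22, 0, 0]
    - [50, 0, -0.22, 0, 0]
    - [50, 0, -0.22, 0, 0]
    - [50, 0, -0.22, 0, 0]

```text
t: 9.5
position: [0.5892, -0.1998, 0.1794]
tcp_rot: [-0.056, 0.998, 0.001, -0.001]
ft_force: [0.3, 0.5, -0.2]
finger_gap: 0.0514
finger_force: 30.0
```

```bash
python3 look.py w3.png; python3 - <<'E'
from h import *
s=bot.get_state();th=2*np.arctan(.055/.9985); e=np.array([np.cos(th),np.sin(th)]);f=np.array([-np.sin(th),np.cos(th)])
im,d,c=grab('wrist'); P=cloud(d,c).reshape(-1,3)
r=P[:,:2]-s['position'][:2]; a=r@e; b=r@f
for lo in np.arange(.04,.23,.01):
    m=(P[:,2]>lo)&(P[:,2]<lo+.01)&(abs(a)<.03)&(abs(b)<.018)
    if m.sum()>5: print(lo.round(3),m.sum(),'a',np.percentile(a[m],[2,50,98]).round(4),'b',np.percentile(b[m],[2,98]).round(4),'slope',np.polyfit(b[m],a[m],1)[0].round(3))
E
```

```text
9.5 [ 0.5892 -0.1998  0.1794] [-5.600e-02  9.984e-01  7.000e-04 -5.000e-04] [ 0.26  0.45 -0.2 ]
0.1 2091 [ 0.5872 -0.1997  0.1691] zmax 0.1892 mid [ 0.5879 -0.1995  0.1661] [0.008 0.052 0.048] rect [ 587.7 -199.6] [ 2.7 52. ] 5.8
0.1 795 [ 0.5775 -0.0945  0.1139] zmax 0.1199 mid [ 0.5785 -0.0932  0.1105] [0.01  0.052 0.021] rect [578.4 -93.2] [ 5.3 51.8] 6.3
0.06 716 [ 0.5901 -0.2022  0.0706] zmax 0.0805 mid [ 0.5799 -0.2019  0.0708] [0.043 0.035 0.022] rect [ 579.8 -203.2] [40.  33.9] 6.0
0.06 766 [ 0.5752 -0.0959  0.0761] zmax 0.0934 mid [ 0.5658 -0.0935  0.0775] [0.035 0.051 0.035] rect [563.3 -96.1] [31.4 51. ] 10.4
0.06 802 [0.5657 0.0149 0.0701] zmax 0.0806 mid [0.556  0.0167 0.0707] [0.043 0.036 0.021] rect [555.8  15.2] [40.4 35.8] 6.5
0.04 248 a [-0.0154 -0.0075  0.0052] b [-0.0166  0.0167] slope 0.091
0.05 494 a [-0.0283 -0.0188  0.0036] b [-0.0166  0.0147] slope 0.101
0.06 331 a [-0.0295 -0.0031  0.0051] b [-0.0172  0.0132] slope 0.026
0.07 350 a [-0.0063  0.0065  0.01  ] b [-0.0175  0.0137] slope -0.012
0.08 27 a [0.0076 0.0087 0.0097] b [-0.0169  0.014 ] slope -0.008
0.14 155 a [-0.0024 -0.002  -0.0016] b [-0.0173  0.0174] slope -0.003
0.15 263 a [-0.0024 -0.002  -0.0016] b [-0.0172  0.0172] slope -0.002
0.16 305 a [-0.0024 -0.002  -0.0015] b [-0.0174  0.0173] slope -0.002
0.17 351 a [-0.0024 -0.0019 -0.0014] b [-0.0171  0.0173] slope -0.003
0.18 400 a [-0.0024 -0.0019 -0.0014] b [-0.0173  0.0171] slope -0.002
0.19 480 a [-0.0023 -0.0018 -0.0014] b [-0.0173  0.0173] slope -0.003
0.2 565 a [-0.0023 -0.0018 -0.0012] b [-0.0173  0.0173] slope -0.001
0.21 731 a [-0.0023 -0.0017 -0.    ] b [-0.0173  0.0173] slope -0.001
0.22 660 a [-0.0019  0.0003  0.0027] b [-0.0174  0.0173] slope 0.002
```

View pics/w3.png

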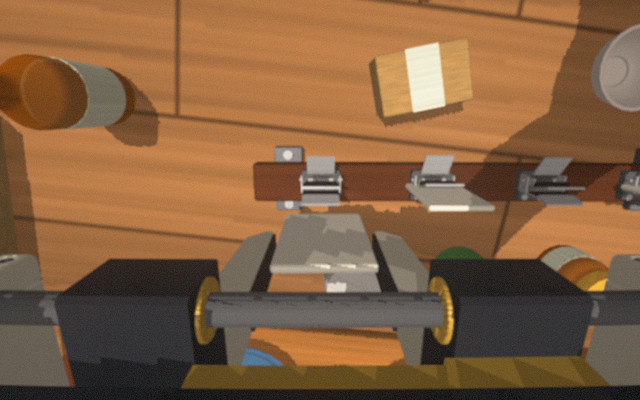

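The wrist view shows the held card upright at (325,243), with the empty clip below it at (322,182). I'll descend to just above the lips.

>>> step_arm:
  rows:
    - [50, 0, 0, 0.02, 0]
    - [50, 0, 0, 0.04, 0]
    - [50, 0, 0, 0.05, 0]
    - [50, 0, 0, 0.05, 0]
    - [50, 0, 0, 0.05, 0]
    - [50, 0, 0, 0.05, 0]
  newtons: 50

```text
t: 10.1
position: [0.5901, -0.2017, 0.1307]
tcp_rot: [-0.055, 0.998, -0.0, 0.0]
ft_force: [1.1, -0.1, -0.2]
finger_gap: 0.0515
finger_force: 50.0
```

```bash
python3 - <<'E'
from h import *
s=bot.get_state();print(s['position'].round(4));th=2*np.arctan(.055/.9985); e=np.array([np.cos(th),np.sin(th)]);f=np.array([-np.sin(th),np.cos(th)])
im,d,c=grab('wrist','w4.png'); P=cloud(d,c).reshape(-1,3)
r=P[:,:2]-s['position'][:2]; a=r@e; b=r@f
for lo in np.arange(.05,.12,.005):
    m=(P[:,2]>lo)&(P[:,2]<lo+.005)&(abs(a)<.03)
    for n,k in(('here',0),('card3',.11),('mid',.22)):
        q=m&(abs(b-k)<.03); 
        if q.sum()>20: print(lo.round(3),n,q.sum(),'a',np.percentile(a[q],[2,25,50,75,98]).round(4),'b',(np.percentile(b[q],[1,50,99])-k).round(4))
E
```

```text
[ 0.5901 -0.2017  0.1307]
0.05 here 356 a [-0.0226 -0.0199 -0.017  -0.0051  0.0034] b [-0.0195  0.0002  0.0182]
0.05 card3 347 a [-0.0244 -0.0211 -0.0189 -0.0153 -0.0006] b [-0.0262 -0.0033  0.0167]
0.05 mid 360 a [-0.0216 -0.0187 -0.0158 -0.0057  0.0052] b [-0.0203 -0.0039  0.0168]
0.055 here 362 a [-0.0291 -0.0264 -0.0236 -0.0067  0.0034] b [-0.016  -0.0006  0.0161]
0.055 card3 382 a [-0.0299 -0.0273 -0.0247 -0.0081 -0.0011] b [-0.0259 -0.0023  0.0211]
0.055 mid 443 a [-0.0288 -0.0254 -0.0225 -0.0044  0.0046] b [-0.0178 -0.0025  0.0159]
0.06 here 316 a [-0.0294 -0.0062 -0.0047  0.0029  0.0034] b [-0.0166 -0.0006  0.0152]
0.06 card3 261 a [-0.0085 -0.007  -0.0056 -0.002   0.0004] b [-0.0262 -0.0029  0.0209]
0.06 mid 318 a [-0.0299 -0.0063 -0.0043  0.003   0.0054] b [-0.0178 -0.0032  0.0167]
0.065 here 191 a [-0.0053  0.003   0.0036  0.0042  0.0047] b [-0.0168  0.0002  0.0164]
0.065 card3 137 a [-0.0058 -0.002  -0.0019 -0.0018  0.0005] b [-0.0262 -0.0048  0.0227]
0.065 mid 200 a [-0.0045  0.0032  0.0039  0.0045  0.0076] b [-0.0183 -0.004   0.0165]
0.07 here 75 a [-0.0056  0.0044  0.0
[... 1076 characters left out ...]
.024 ]
0.1 here 174 a [-0.0025 -0.0021 -0.002  -0.0018 -0.0015] b [-0.0249  0.0013  0.025 ]
0.1 card3 192 a [-0.0022 -0.0019 -0.0018 -0.0016  0.0009] b [-0.0263 -0.0029  0.0235]
0.105 here 196 a [-0.0024 -0.0021 -0.002  -0.0019 -0.0015] b [-0.025  -0.001   0.0245]
0.105 card3 200 a [-0.0022 -0.0019 -0.0016 -0.0015  0.0008] b [-0.0262 -0.0028  0.0234]
0.11 here 211 a [-0.0024 -0.0021 -0.0019 -0.0018 -0.0015] b [-0.0248 -0.0004  0.025 ]
0.11 card3 225 a [-0.0022 -0.0018 -0.0017 -0.0015  0.0009] b [-0.0262 -0.0045  0.0236]
0.115 here 215 a [-0.0024 -0.0021 -0.002  -0.0018 -0.0014] b [-0.0243  0.0009  0.025 ]
0.115 card3 633 a [-0.002  -0.0013 -0.0003  0.001   0.0023] b [-0.0258 -0.0016  0.0238]
```

The held card is within 0.3 mm of the right line. Now pressing it in slowly.

>>> step_arm:
  rows:
    - [50, 0, 0, 0.006, 0]
    - [50, 0, 0, 0.012, 0]
    - [50, 0, 0, 0.016, 0]
    - [50, 0, 0, 0.02, 0]
    - [50, 0, 0, 0.024, 0]
    - [50, 0, 0, 0.028, 0]
    - [50, 0, 0, 0.032, 0]
    - [50, 0, 0, 0.036, 0]
    - [50, 0, 0, 0.04, 0]
    - [50, 0, 0, 0.043, 0]
    - [50, 0, 0, 0.046, 0]
    - [50, 0, 0, 0.046, 0]
  newtons: 60

```text
t: 11.15
position: [0.5904, -0.2027, 0.0847]
tcp_rot: [-0.055, 0.998, -0.001, 0.001]
ft_force: [-0.8, -0.5, 8.3]
finger_gap: 0.0511
finger_force: 60.0
```

>>> step_arm:
  rows:
    - [50, 0, 0, 0.0015, 0]
    - [50, 0, 0, 0.003, 0]
    - [50, 0, 0, 0.0045, 0]
    - [50, 0, 0, 0.006, 0]
    - [50, 0, 0, 0.006, 0]

```text
t: 11.57
position: [0.5905, -0.2028, 0.0791]
tcp_rot: [-0.055, 0.998, -0.001, 0.001]
ft_force: [-1.1, -0.1, 10.9]
finger_gap: 0.0509
finger_force: 60.0
```

>>> step_arm:
  rows:
    - [50, 0, 0, 0.001, 0]
    - [50, 0, 0, 0.002, 0]
    - [50, 0, 0, 0.002, 0]

```text
t: 11.82
position: [0.5905, -0.2028, 0.0772]
tcp_rot: [-0.055, 0.998, -0.001, 0.001]
ft_force: [-1.9, -1.1, 13.6]
finger_gap: 0.0515
finger_force: 60.0
```

>>> step_arm:
  rows:
    - [50, 0, 0, 0.001, 0]
    - [50, 0, 0, 0.0015, 0]
    - [50, 0, 0, 0.0015, 0]

```text
t: 12.07
position: [0.5907, -0.2028, 0.0769]
tcp_rot: [-0.055, 0.998, -0.001, 0.002]
ft_force: [-3.3, 0.9, 25.2]
finger_gap: 0.0511
finger_force: 60.0
```

The force jumped to 25 N with no further travel, so the card is on the foot. I'll relax, release, rise and check.

>>> step_arm:
  rows:
    - [50, 0, 0, -0.0015, 0]
    - [50, 0, 0, -0.002, 0]
    - [70, 0, 0, -0.002, 0]
    - [70, 0, 0, -0.002, 0]
    - [70, 0, 0, -0.002, 0]
    - [70, 0, 0, -0.002, 0]
    - [70, 0, 0, -0.03, 0]
    - [70, 0, 0, -0.06, 0]
    - [70, 0, 0, -0.09, 0]
    - [70, 0, 0, -0.13, 0]
    - [70, 0, 0.03, -0.17, 0]
    - [70, 0, 0.07, -0.19, 0]

```text
t: 13.07
position: [0.5834, -0.1445, 0.2621]
tcp_rot: [-0.052, 0.999, -0.001, 0.002]
ft_force: [1.3, 0.5, 0.2]
finger_gap: 0.065
finger_force: 0.0
```

>>> step_arm:
  rows:
    - [70, 0, 0.04, -0.02, 0]
    - [70, 0, 0.06, -0.02, 0]
    - [70, 0, 0.06, -0.02, 0]
    - [70, 0, 0.06, -0.02, 0]

```text
t: 13.4
position: [0.5761, -0.0803, 0.279]
tcp_rot: [-0.057, 0.998, 0.0, 0.0]
ft_force: [0.4, -0.7, -0.3]
finger_gap: 0.065
finger_force: 0.0
```

```bash
python3 look.py w5.png; python3 - <<'E'
from h import *
im,d,c=grab('side'); P=cloud(d,c).reshape(-1,3); x,y,z=P.T
for k in(.125,.017,-.093,-.202):
    m=(abs(y-k)<.03)&(abs(x-(.567-.111*y))<.02)&(z>.09)&(z<.14)
    if m.sum(): print(k,m.sum(),np.percentile(z[m],[95,100]).round(4))
cv2.imwrite('pics/s5.png',cv2.resize(im[100:290,220:440],None,fx=3.5,fy=3.15)[:,:,::-1])
E
```

```text
13.4 [ 0.5761 -0.0803  0.279 ] [-5.660e-02  9.984e-01  1.000e-04  1.000e-04] [ 0.38 -0.73 -0.3 ]
0.1 350 [ 0.5902 -0.2013  0.1143] zmax 0.1203 mid [ 0.5911 -0.2011  0.1103] [0.009 0.05  0.02 ] rect [ 591. -201.] [ 4.7 49.9] 6.6
0.1 356 [ 0.5773 -0.0919  0.1148] zmax 0.1197 mid [ 0.5779 -0.0927  0.1106] [0.009 0.051 0.02 ] rect [578.4 -92.6] [ 5.5 51.1] 6.0
0.1 386 [0.5543 0.1233 0.1143] zmax 0.1209 mid [0.5549 0.1262 0.1109] [0.01  0.052 0.022] rect [554.5 126.2] [ 4.8 52.3] 7.2
0.06 403 [ 0.5869 -0.2004  0.0756] zmax 0.0946 mid [ 0.5762 -0.2025  0.0775] [0.033 0.052 0.035] rect [ 575.7 -203.1] [31.5 51.8] 2.4
0.06 365 [ 0.5742 -0.0935  0.0759] zmax 0.0933 mid [ 0.5734 -0.0925  0.0774] [0.012 0.05  0.035] rect [572.5 -92.9] [ 8.8 50.7] 5.2
0.06 384 [0.5646 0.0156 0.0705] zmax 0.0805 mid [0.5558 0.0168 0.0709] [0.041 0.035 0.022] rect [555.3  15.9] [39.7 34.7] 4.7
0.06 477 [0.5524 0.1213 0.0757] zmax 0.0945 mid [0.5444 0.1251 0.0775] [0.043 0.05  0.035] rect [549.8 122. ] [33.1 45.9] 35.7
0.125 127 [0.1212 0.1238]
-0.093 168 [0.121  0.1225]
-0.202 224 [0.1221 0.1237]
```

View pics/s5.png

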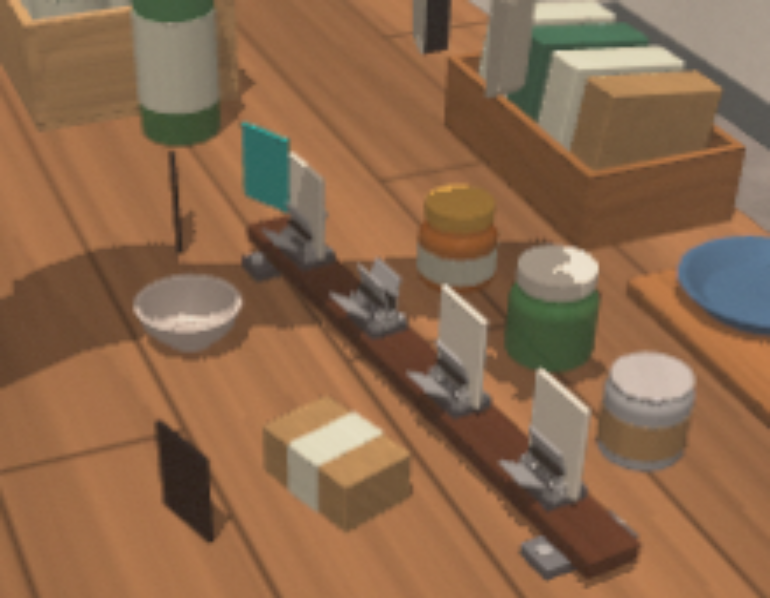

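The worn clip's card stands home in the formerly empty clip (crop pixel 560,435). The other two cards stand at the same height as before, and the goods are where they were.

```bash
python3 -c "
from station import ticket
print(ticket.close_job())"
```

```text
the job is handed in; nothing more can be done
None
```

The middle clip was the worn one; its card is now home and upright in the clip that was empty, the other two cards are still home, the shop goods were not disturbed, and the job is handed in (no verdict was returned).

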